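# Walk the tea box back onto its mat and work its lever lid

### The arm

A 6-joint arm with a two-finger parallel gripper is mounted at the origin on the work surface. World frame = base frame: x ahead of the robot, y to its left, z up, the work surface at z = 0. Lengths are in m, angles in rad, forces in N, time in s.
With the tool pointing down it reaches from about 0.225 to 0.875 m from the base axis. Payload 3.4 kg.
Tool frame: the origin (TCP) lies midway between the tips of the shut fingers; the grasp point (between the pads) lies 19 mm behind it (manip.pinch_z is the distance from the TCP to the grasp point, in m); z points along the fingers, y is the line along which they close (so a half turn about z gives the same grasp; the last joint's range is limited). The gripper opens to 85 mm and grips with 20 to 120 N. Pads are 22 mm wide; open, the fingers measure 114 mm over their backs; the gripper's body (76 mm by 85 mm) begins 54 mm behind the grasp point. The pads swing forward as they close: fully open they stand 13 mm farther back than shut.
Start: joints at [1.114, 0.276, 1.505, -0, 1.361, -0.121], TCP at [0.189, 0.543, 0.231] pointing down, gripper open.
Joint ranges: [-2.89, 2.89], [-0.75, 2.08], [0.22, 2.7], [-1.18, 4.32], [0.11, 2.71], [-2.7, 2.7]. Speed limits (rad/s): [2.57, 2.57, 3.14, 3.14, 3.14, 3.14].

### API

Orientations are given as a unit quaternion [w, x, y, z].
In Python, from rig import manip gives the robot as it stands.
- The arm moves only by the tool carry_out, never from a script. Its arguments are lists of equal length, an entry for each row: "delta_pos": the shift along the tool's x, y, z scaled (see below), a list of three; "turn": the turn, a rotation vector about the tool's x, y, z scaled (see below), a list of three; "claw": the closure, from -1 (fully open) to 1 (shut). A call has 1 to 12 rows; each row is the pose to reach, as a shift and turn from the pose commanded when the call began, along the tool's axes at that moment; what a row does not reach only later rows make up. The controller multiplies each number of a shift by 400 mm and each number of a turn by 30 degrees. A row lasts 1/10 s, in which the tool goes at most 50 mm and 8.59 degrees, less where a joint would pass 70% of its speed; a pose out of reach is approached as far as the arm can. A call with a number of a shift or a turn outside -1 to 1 is refused whole. A call with a gripper value outside its range is refused whole. The fingers move at their own pace and stop on an object; "force" is the grip in N (left out, the last holds). Time passes only in rows, so rows that repeat a pose let the fingers close. It gives the time, the measured TCP pose, the force, the opening and the grip force at its end, in the units of the state.
- manip.get_state(): the state, without advancing time (a new reading comes with each control period).
- manip.get_image(name): name is "side" or "top"; returns a dict with "image" (420x560x3 uint8, red, green, blue), "z_map" (420x560 float32, m along the optical axis (not along the pixel's ray), 0 where there is no reading), "fx", "fy", "cx", "cy" (pixels), "world_to_cam" (4x4, takes a point from world to camera coordinates). Camera axes: x right, y down, z forward; pixel columns grow to the right and rows downward; lengths in m; the calibration is good to about 2 mm. A picture is of the moment at which its call begins.
- manip.sign_off(): hands the job in; it is judged then, once.
Trained networks look in the newest picture that a camera, given by its name, has taken for a name from the list of things; names that differ only in an ending like _2 or _b are one class to them, and where a whole thing is asked for, a point or a joint stands for the part that bears it (a point fixed in the world has none). Each returns a list of dicts, best first, with "score" (0 to 1); they miss things now and then, are a little off and sometimes report something else, mostly with a low value. They report only what shows in the picture. A call takes as long as a camera call. They do not tell look-alikes from the thing itself.
- manip.spot_in(camera, query): "point" ([x, y, z] in m, in world coordinates, good to about 4 mm: the middle of the surface that is visible of it).
- manip.place_of(camera, query): "point" ([x, y, z] in m, in world coordinates, good to about 4 mm: a listed point, or the origin of a listed thing).
The state is a dict: "clock": time; "qpos": joint angles; "qd": joint speeds; "effort": joint torques, N m; "position": TCP position; "ee_rot": TCP orientation; "contact_force": force on the tool from outside, world axes, zero at the start; "moment": the same for the moment, N m; "width": finger opening in m; "gripper_force": force on a finger pad.
Only numpy, scipy, OpenCV 4.12 (cv2) and the standard library are available. Lean on these libraries where they do the work, as an engineer would, in place of code of your own. Each camera call takes 0.05 s, during which the arm holds its last target. There are 200 camera calls.

### The job

The heavy green tea box has been pulled forward off its black mat under the spoon rail. Walk it back with short pushes, alternating between its two front corner posts and never pushing on the clear window or the lever or letting the box swing far round, until it stands squarely and wholly on the mat; let go, then press the front lever right down so the lid rises fully, hold it a moment, and ease the lever back up so the lid comes down softly and shuts. Do not knock the rail, its spoons or anything else on the counter.

Things in the scene. Friction and masses are not known exactly. Their poses are not given: they have to be found in the camera images.
- teabox: Lever-lid tea box, green steel, cast base, wooden lid: 170 deep (its x), 240 wide (y), 100 mm high, 2.1 to 3.4 kg, flat-bottomed, friction about 0.6. Origin: centre of its underside; x from its front (robot side) to its back, y left, z up. Starts 85 to 115 mm short of the mat's centre, up to 12 mm aside, up to 0.15 rad askew. Pushed at one post it turns about a point a little beyond the other.
- mat: Black mat 200 (its x) by 280 mm (its y), under 1 mm thick, stuck down on the grey counter; it offers no step. Origin: its centre, on the counter. x points away from the robot towards the rail, y to the left. The box stands home when all of its underside is on the mat: 15 mm of mat shows before and behind it and 20 mm at each side when centred.
- front_left (a point): Front left bottom corner of the box (box frame -85, 120, 0 mm).
- front_right (a point): Front right bottom corner of the box (box frame -85, -120, 0 mm).
- back_left (a point): Back left bottom corner of the box (box frame 85, 120, 0 mm).
- back_right (a point): Back right bottom corner of the box (box frame 85, -120, 0 mm).
- post_left (a point): Middle of the front face of the left corner post, 50 mm up (box frame -85, 92.5, 50 mm). The post is solid, 55 mm wide, 12 to 93 mm high, and stands level with the front edge of the base.
- post_right (a point): The same on the right corner post (box frame -85, -92.5, 50 mm).
- window: Clear thin plastic window, 130 wide by 45 mm high, between the posts, 6 mm behind their front faces and 48 to 93 mm above the counter; not to be pushed. Origin: middle of its lower edge.
- lever: Lever pad, steel with black rubber face, at the middle of the box's front: 64 wide (y), 44 deep (x), 6 mm thick. Origin: centre of its top face, at rest at box frame -135, 0, 34 mm (50 mm before the front face); its 22 mm wide arm runs into the box. It swings down about a pivot 75 mm behind and 8 mm below its origin; right down (6 to 12 N) the origin has sunk 16 mm. It springs back.
- lid (a joint): Angle of the wooden lid (160 g, hinged along the top of the box's back; its front edge rises): 0 shut, 1.155 rad when the lever is right down (0.21 rad). The lever drives it by a rod: 5.5 rad of lid to 1 rad of lever. Let go at once, the lid slams; a pad that rises at 30 mm/s or less brings it down softly.
- rail: Chrome hook rail on two posts, 800 mm between posts, 236 mm high, 150 mm beyond the mat's centre and parallel to the mat's y, with four hooks and three teaspoons that hang to about 80 mm above the counter. Moves with the mat. Origin: as the mat's.
- tray: Clear rectangular glass tray 270 by 190 by 22 mm, left of the mat, with the two tea glasses on it. Origin: centre of underside.
- glass_a: Waisted tea glass, 62 mm wide at the rim, 92 mm high, on the tray. Origin: centre of underside.
- glass_b: The other tea glass, alike, on the tray. Origin: centre of underside.
- sugar: White melamine sugar dish with its clip-on lid, 108 mm wide, 80 mm high, right of the mat. Origin: centre of underside.
- caddy: Black plastic caddy with a twist cap, 86 mm wide, 133 mm high, right of the mat. Origin: centre of underside.
- saucer: White saucer, 140 mm wide, 18 mm high, near left. Origin: centre of underside.
- jug: Small steel milk jug, 72 mm wide, 85 mm high, near right. Origin: centre of underside.
Mind the look-alikes: they are no part of the job. Leave any purple look-alike of the jug alone. Leave any blue look-alike of the sugar alone.

How it is judged:
On the way, in this order (a step that is already met when the one before it is completed fails the run):
1. the tea box stands squarely and wholly on its mat, at rest, lid shut and let go (x of front_left in the frame of mat between -0.1015 and 0.1015 m and y of front_left in the frame of mat between -0.1415 and 0.1415 m and x of front_right in the frame of mat between -0.1015 and 0.1015 m and y of front_right in the frame of mat between -0.1415 and 0.1415 m and x of back_left in the frame of mat between -0.1015 and 0.1015 m and y of back_left in the frame of mat between -0.1415 and 0.1415 m and x of back_right in the frame of mat between -0.1015 and 0.1015 m and y of back_right in the frame of mat between -0.1415 and 0.1415 m and angle between the x axis of teabox and the x axis of mat, either way round below 0.07 rad and angle between teabox's own z axis and vertical below 0.03 rad and contact force between teabox and the fingers below 0.3 N and contact force between teabox and the arm below 0.3 N and linear speed of teabox below 0.01 m/s and value of joint lid below 0.06 rad), for 0.2 s.
2. the lever is right down and the lid fully raised (more than 1.0 rad), held for a moment (x of front_left in the frame of mat between -0.1015 and 0.1015 m and y of front_left in the frame of mat between -0.1415 and 0.1415 m and x of front_right in the frame of mat between -0.1015 and 0.1015 m and y of front_right in the frame of mat between -0.1415 and 0.1415 m and x of back_left in the frame of mat between -0.1015 and 0.1015 m and y of back_left in the frame of mat between -0.1415 and 0.1415 m and x of back_right in the frame of mat between -0.1015 and 0.1015 m and y of back_right in the frame of mat between -0.1415 and 0.1415 m and angle between the x axis of teabox and the x axis of mat, either way round below 0.07 rad and angle between teabox's own z axis and vertical below 0.03 rad and value of joint lid above 1 rad), for 0.3 s.
3. the lid is shut again (x of front_left in the frame of mat between -0.1015 and 0.1015 m and y of front_left in the frame of mat between -0.1415 and 0.1415 m and x of front_right in the frame of mat between -0.1015 and 0.1015 m and y of front_right in the frame of mat between -0.1415 and 0.1415 m and x of back_left in the frame of mat between -0.1015 and 0.1015 m and y of back_left in the frame of mat between -0.1415 and 0.1415 m and x of back_right in the frame of mat between -0.1015 and 0.1015 m and y of back_right in the frame of mat between -0.1415 and 0.1415 m and angle between the x axis of teabox and the x axis of mat, either way round below 0.07 rad and angle between teabox's own z axis and vertical below 0.03 rad and value of joint lid below 0.06 rad), for 0.2 s.
At the end, for the whole second after the job is handed in: All four bottom corners of the tea box on the mat (1.5 mm grace), the box within 0.07 rad of square with the mat, flat and at rest, the lid shut (below 0.06 rad); tray, glasses, sugar dish, caddy, saucer and jug upright and within 15 mm of where they were (all of step 3 and linear speed of teabox below 0.01 m/s and distance of each of tray, glass_a, glass_b, sugar, caddy, saucer, jug from where it was at the start of the episode below 0.015 m and angle between each of tray, glass_a, glass_b, sugar, caddy, saucer, jug's own z axis and vertical below 0.1 rad); the robot touches nothing.
It fails at once if the lid drops faster than 6 rad/s (slams) (velocity of joint lid below -6 rad/s).
It fails at once if the clear window is pushed, or the lever is pushed while the box is still more than 30 mm from the mat's centre (more than 2 N) ((contact force between window and the fingers above 2 N or contact force between window and the arm above 2 N) or ((contact force between lever and the fingers above 2 N or contact force between lever and the arm above 2 N) and horizontal distance between teabox and mat above 0.03 m)).
It fails at once if the box swings more than 0.3 rad (17 degrees) from square with the mat, or tips more than 0.1 rad (angle between the x axis of teabox and the x axis of mat, either way round above 0.3 rad or angle between teabox's own z axis and vertical above 0.1 rad).
It fails at once if the rail or a spoon is knocked (more than 2 N) ((contact force between rail and the fingers above 2 N or contact force between rail and the arm above 2 N) or contact force between rail and teabox above 2 N).
It fails at once if a bystander is shifted more than 15 mm or tipped (distance of any of tray, glass_a, glass_b, sugar, caddy, saucer, jug from where it was at the start of the episode above 0.015 m or angle between any of tray, glass_a, glass_b, sugar, caddy, saucer, jug's own z axis and vertical above 0.35 rad).
It also fails if it takes over 69 s, if anything falls off the work surface, if the arm or the gripper's body presses on something with over 40 N, if the wrist force passes 120 N, or if a joint passes its speed limit or range.

## Working session

There is one attempt and no reset: what is moved stays moved. The work goes in short steps, Python scripts to look and compute and a tool call to move; the robot and the scene stay as the last step left them, time stands still between calls to the robot, and variables do not carry over. Pictures are saved under pics/ and viewed, at most 10 in all, crops included, and the job is handed in when it is done.

Besides the shell and the picture viewer there is one more tool, called after "Call:" by a JSON object that holds its "fn" and its "kwargs", one argument or row to a line. carry_out: Moves the arm, as the interface text tells. Shifts and turns lie within -1 to 1; 1 stands for 400 mm of shift or 30 degrees of turn. Its arguments: {"type":"object","properties":{"delta_pos":{"type":"array","items":{"type":"array","items":{"type":"number","minimum":-1,"maximum":1}}},"turn":{"type":"array","items":{"type":"array","items":{"type":"number","minimum":-1,"maximum":1}}},"claw":{"type":"array","items":{"type":"number"}},"force":{"type":"number"}},"required":["delta_pos","turn","claw"]}

```bash
mkdir -p pics; cat > h.py <<'E'
import numpy as np, cv2
from rig import manip
def shot(cam,fn):
    d=manip.get_image(cam); cv2.imwrite('pics/'+fn,d['image'][:,:,::-1]); return d
def cloud(d):
    z=d['z_map']; v,u=np.mgrid[:z.shape[0],:z.shape[1]]
    P=np.stack([(u-d['cx'])/d['fx']*z,(v-d['cy'])/d['fy']*z,z,np.ones_like(z)],-1)
    return (P@np.linalg.inv(d['world_to_cam']).T)[...,:3]
E
python3 - <<'E'
from h import *
for c in('top','side'):
    shot(c,c+'0.png')
    for q in('teabox','mat','post_left','post_right','front_left','front_right','back_left','back_right','lever','rail','jug','saucer','tray','sugar','caddy'):
        print(c,q,[(np.round(r['point'],3).tolist(),round(r['score'],2)) for r in manip.place_of(c,q)[:2]])
print(manip.get_state())
E
```

```text
top teabox [([0.582, -0.017, -0.002], 0.81), ([0.445, -0.02, 0.035], 0.31)]
top mat [([0.695, -0.031, -0.001], 0.77)]
top post_left [([0.494, 0.076, 0.048], 0.62)]
top post_right [([0.494, -0.111, 0.051], 0.91)]
top front_left [([0.494, 0.1, -0.0], 0.88)]
top front_right [([0.502, -0.139, 0.003], 0.6)]
top back_left []
top back_right []
top lever [([0.446, -0.023, 0.034], 0.66)]
top rail [([0.475, -0.487, -0.0], 0.28)]
top jug [([0.498, -0.391, -0.003], 0.73), ([0.477, -0.485, -0.001], 0.66)]
top saucer [([0.413, 0.425, 0.002], 0.55), ([0.446, -0.026, 0.034], 0.53)]
top tray [([0.658, 0.271, 0.001], 0.77)]
top sugar [([0.662, -0.265, -0.001], 0.76), ([0.42, -0.191, 0.002], 0.63)]
top caddy [([0.647, -0.384, -0.002], 0.69)]
side teabox [([0.582, -0.012, -0.004], 0.56)]
side mat [([0.692, -0.026, -0.005], 0.78)]
side post_left [([0.658, 0.278, -0.002], 0.46)]
side post_right [([0.501, -0.113, 0.052], 0.74)]
side front_left [([0.497, 0.105, 0.003], 0.65)]
side front_right [([0.5, -0.14, 0.002], 0.79)]
side back_left []
side back_right [([0.671, -0.132, 0.001], 0.66)]
side lever [([0.448
[... 411 characters left out ...]
': 1.6, 'qpos': array([ 1.11400067e+00,  2.75917169e-01,  1.50488212e+00,  3.29292568e-06,
        1.36073911e+00, -1.20993091e-01]), 'qd': array([-4.97080756e-04, -9.72915431e-04, -1.01707777e-03,  3.01022293e-03,
        8.82829038e-06,  1.10587554e-03]), 'effort': array([-1.33695678e-03, -4.16648626e+01, -2.46093160e+01, -2.12403347e-04,
        4.34431367e-04,  4.83140354e-06]), 'position': array([0.18949135, 0.54291061, 0.23132535]), 'ee_rot': array([6.18406391e-06, 1.67113852e-01, 9.85937604e-01, 2.64593547e-05]), 'contact_force': array([-0.22674088,  0.03765151, -0.33976372]), 'moment': array([ 0.02190063, -0.01143166, -0.04519052]), 'gripper_force': 0.0, 'width': 0.08551676100193008}
```

```bash
python3 -c "
import cv2;import numpy as np
cv2.imwrite('pics/both0.png',cv2.resize(np.vstack([cv2.imread('pics/top0.png'),cv2.imread('pics/side0.png')]),(400,600)))"
```

```text
(no output)
```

View pics/top0.png

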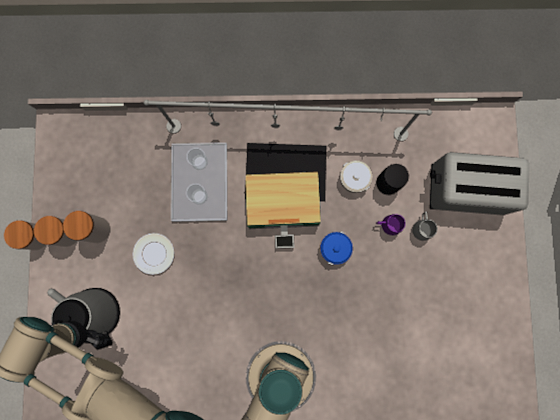

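View pics/side0.png

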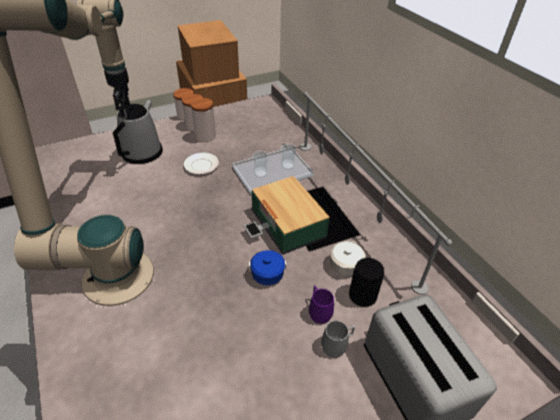

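Top view: the box lid is around (283,200), on and in front of the black mat at (286,165), with the lever at (285,241). The lids at (357,177) white and (337,248) blue are the sugar dish and its look-alike. The jugs are at (425,229) steel and (393,224) purple. The blue dish sits near the right post's approach, so I will steer clear of it. Next I fit the box and mat poses.

```bash
cat >> h.py <<'E'
def rect(P):  # centre, yaw (of box x axis, in -45..45deg), size
    c,s,a=cv2.minAreaRect((P[:,:2]*1000).astype(np.float32)); a=(a+45)%90-45
    return np.round(c,1),round(np.radians(a),3),np.round(s,1)
def biggest(m):
    n,l,st,_=cv2.connectedComponentsWithStats(m.astype(np.uint8),connectivity=4)
    return l==1+np.argmax(st[1:,4])
def box(cam='top',d=None,x=(.42,.85)):
    d=d or manip.get_image(cam); C=cloud(d); im=d['image'].astype(int)
    m=(abs(C[...,2]-.1)<.012)&(C[...,0]>x[0])&(C[...,0]<x[1])&(abs(C[...,1]+.02)<.17)&(im[...,0]-im[...,2]>30)
    m=biggest(m); return rect(C[m]),m.sum(),np.median(C[m][:,2])
def mat(cam='top',d=None):
    d=d or manip.get_image(cam); C=cloud(d); im=d['image'].astype(int)
    m=(abs(C[...,2])<.01)&(C[...,0]>.5)&(C[...,0]<.85)&(abs(C[...,1]+.02)<.19)&(im.max(-1)<45)
    m=biggest(m); return C[m]
E
python3 - <<'E'
from h import *
for c in('top','side'):
    print(c,box(c)); P=mat(c); print(rect(P),len(P),P.min(0),P.max(0))
    # left / right / back edges
    for lo in np.arange(.60,.80,.02):
        q=P[(P[:,0]>=lo)&(P[:,0]<lo+.02)]
        if len(q)>5: print(round(lo+.01,2),len(q),q[:,1].min().round(3),q[:,1].max().round(3))
    for lo in np.arange(-.16,.12,.04):
        q=P[(P[:,1]>=lo)&(P[:,1]<lo+.04)]
        if len(q)>5: print(' y',round(lo+.02,2),q[:,0].max().round(3))
E
```

```text
top ((array([582.6, -16.4]), np.float64(0.024), array([168. , 238.7])), np.int64(3657), np.float64(0.10005996830192387))
(array([694.2, -27.6]), np.float64(-0.071), array([279.3, 195. ])) 2349 [ 0.58802914 -0.16925819 -0.0098206 ] [0.79681838 0.10930213 0.00990411]
0.61 27 -0.161 -0.146
0.63 32 -0.161 -0.144
0.65 32 -0.162 -0.144
0.67 32 -0.162 -0.145
0.69 263 -0.167 0.109
0.71 434 -0.167 0.109
0.73 438 -0.168 0.106
0.75 427 -0.169 0.106
0.77 436 -0.169 0.105
0.79 208 -0.165 0.105
 y -0.14 0.784
 y -0.1 0.787
 y -0.06 0.786
 y -0.02 0.792
 y 0.02 0.793
 y 0.06 0.794
 y 0.1 0.797
side ((array([583.3, -17.5]), np.float64(0.022), array([169. , 242.5])), np.int64(2401), np.float64(0.09952920645471264))
(array([694.6, -26.7]), np.float64(-0.059), array([279.9, 196.1])) 1248 [ 0.58939039 -0.16832655 -0.00764806] [0.79766544 0.10897173 0.00965215]
0.61 42 -0.161 -0.133
0.63 44 -0.163 -0.133
0.65 45 -0.163 -0.133
0.67 50 -0.164 -0.128
0.69 73 -0.164 -0.098
0.71 103 -0.167 -0.073
0.73 162 -0.166 0.096
0.75 284 -0.166 0.109
0.77 285 -0.168 0.109
0.79 138 -0.167 0.105
 y -0.14 0.787
 y -0.1 0.787
 y -0.06 0.79
 y -0.02 0.793
 y 0.02 0.793
 y 0.06 0.798
 y 0.1 0.796
```

Mat centre is at (694, −27) mm with yaw −0.053. In the mat frame the box is at (−112, +4) with relative yaw +0.076, so the left post goes first. I'll align the tool with the mat and close the fingers while crossing.

Call:
{"fn": "carry_out", "kwargs": {
  "delta_pos": [
    [-0.09, -0.08, 0],
    [-0.18, -0.16, 0],
    [-0.27, -0.24, 0],
    [-0.36, -0.32, 0],
    [-0.45, -0.4, 0],
    [-0.54, -0.48, 0],
    [-0.63, -0.56, 0],
    [-0.72, -0.64, 0],
    [-0.81, -0.72, 0],
    [-0.9, -0.8, 0],
    [-0.96, -0.86, 0],
    [-0.98, -0.88, 0]
  ],
  "turn": [
    [0, 0, -0.2],
    [0, 0, -0.4],
    [0, 0, -0.54],
    [0, 0, -0.54],
    [0, 0, -0.54],
    [0, 0, -0.54],
    [0, 0, -0.54],
    [0, 0, -0.54],
    [0, 0, -0.54],
    [0, 0, -0.54],
    [0, 0, -0.54],
    [0, 0, -0.54]
  ],
  "claw": [1, 1, 1, 1, 1, 1, 1, 1, 1, 1, 1, 1],
  "force": 40
}}

```text
clock: 3.0
position: [0.4452, 0.0785, 0.2314]
ee_rot: [0.001, 0.028, 1.0, -0.0]
contact_force: [-0.3, 1.0, -0.3]
width: 0.0
gripper_force: 0.0
```

```bash
cat >> h.py <<'E'
M=np.array([694.4,-27.]); Y=-.053; R=np.array([[np.cos(Y),np.sin(Y)],[-np.sin(Y),np.cos(Y)]])
def tcp():
    s=manip.get_state(); p=s['position']*1000; w,x,y,z=s['ee_rot']
    print('t',round(s['clock'],2),'tcp mat',np.round(R@(p[:2]-M),1),'z',round(p[2],1),'toolx yaw-mat',round(np.arctan2(2*(x*y+w*z),1-2*(y*y+z*z))-np.pi-Y,4),'F',np.round(s['contact_force'],1),'w',round(s['width'],3))
def boxm(cam):
    (c,a,s),n,z=box(cam); r=a-Y; m=R@(np.array(c)-M)
    f=lambda x,y:np.round(m+[x-r*y,y+r*x],1)
    print(cam,'box',np.round(m,1),'yaw',round(r,3),'size',s,'n',n,'postL',f(-85,92.5),'postR',f(-85,-92.5))
E
python3 -c "
from h import *
tcp()"
```

```text
t 3.0 tcp mat [-254.5   92.2] z 231.4 toolx yaw-mat -0.0039 F [-0.3  1.  -0.3] w 0.0
```

Call:
{"fn": "carry_out", "kwargs": {
  "delta_pos": [
    [0, 0, 0.12],
    [0, 0, 0.24],
    [0, 0, 0.36],
    [0, 0, 0.44],
    [0, 0, 0.465],
    [-0.03, 0, 0.465],
    [-0.06, 0, 0.465],
    [-0.075, 0, 0.465],
    [-0.09, 0, 0.465],
    [-0.105, 0, 0.465],
    [-0.12, 0, 0.465]
  ],
  "turn": [
    [0, 0, 0],
    [0, 0, 0],
    [0, 0, 0],
    [0, 0, 0],
    [0, 0, 0],
    [0, 0, 0],
    [0, 0, 0],
    [0, 0, 0],
    [0, 0, 0],
    [0, 0, 0],
    [0, 0, 0]
  ],
  "claw": [1, 1, 1, 1, 1, 1, 1, 1, 1, 1, 1]
}}

```text
clock: 4.1
position: [0.4851, 0.0794, 0.0447]
ee_rot: [-0.007, 0.027, 1.0, 0.0]
contact_force: [-10.1, 1.5, 1.5]
width: -0.0002
gripper_force: 0.0
```

```bash
python3 -c "
from h import *
tcp(); boxm('side'); boxm('top')"
```

```text
t 4.1 tcp mat [-214.7   95.1] z 44.7 toolx yaw-mat -0.0001 F [-10.1   1.5   1.5] w -0.0
side box [-108.8    3.9] yaw 0.045 size [244.4 169.4] n 2367 postL [-197.9   92.6] postR [-189.6  -92.4]
top box [-108.4    3.1] yaw 0.043 size [236.3 167.1] n 3077 postL [-197.4   91.9] postR [-189.4  -93.1]
```

Call:
{"fn": "carry_out", "kwargs": {
  "delta_pos": [
    [-0.015, 0, 0],
    [-0.03, 0, 0],
    [-0.045, 0, 0],
    [-0.055, 0, 0],
    [-0.055, 0, 0],
    [0.01, 0, 0],
    [0.035, 0, -0.08],
    [0.035, -0.12, -0.1],
    [0.035, -0.24, -0.1],
    [0.035, -0.36, -0.1],
    [0.035, -0.46, -0.1],
    [0.035, -0.47, 0]
  ],
  "turn": [
    [0, 0, 0],
    [0, 0, 0],
    [0, 0, 0],
    [0, 0, 0],
    [0, 0, 0],
    [0, 0, 0],
    [0, 0, 0],
    [0, 0, 0],
    [0, 0, 0],
    [0, 0, 0],
    [0, 0, 0],
    [0, 0, 0]
  ],
  "claw": [1, 1, 1, 1, 1, 1, 1, 1, 1, 1, 1, 1]
}}

```text
clock: 5.4
position: [0.4737, -0.1147, 0.0499]
ee_rot: [0.008, 0.029, 1.0, -0.003]
contact_force: [2.2, -0.2, -0.5]
width: -0.0
gripper_force: 0.0
```

```bash
python3 -c "
from h import *
tcp(); boxm('side'); boxm('top'); tcp()"
```

```text
t 5.4 tcp mat [-215.7  -99.3] z 49.9 toolx yaw-mat -0.0042 F [ 2.2 -0.2 -0.5] w -0.0
side box [-95.2  -1.5] yaw -0.076 size [244.6 166.7] n 1751 postL [-173.1   97.4] postR [-187.2  -87.6]
top box [-97.3   0.8] yaw -0.058 size [239. 169.] n 3266 postL [-176.9   98.3] postR [-187.6  -86.7]
t 5.5 tcp mat [-224.7  -93.8] z 43.1 toolx yaw-mat -0.0033 F [-1.1  1.3  0.5] w -0.0
```

Call:
{"fn": "carry_out", "kwargs": {
  "delta_pos": [
    [-0.04, 0, 0],
    [-0.065, 0, 0],
    [-0.09, 0, 0],
    [-0.115, 0, 0],
    [-0.14, 0, 0],
    [-0.14, 0, 0],
    [-0.07, 0, 0],
    [-0.04, 0, -0.1],
    [-0.04, 0.12, -0.1],
    [-0.04, 0.24, -0.1],
    [-0.04, 0.36, -0.1],
    [-0.04, 0.47, -0.1]
  ],
  "turn": [
    [0, 0, 0],
    [0, 0, 0],
    [0, 0, 0],
    [0, 0, 0],
    [0, 0, 0],
    [0, 0, 0],
    [0, 0, 0],
    [0, 0, 0],
    [0, 0, 0],
    [0, 0, 0],
    [0, 0, 0],
    [0, 0, 0]
  ],
  "claw": [1, 1, 1, 1, 1, 1, 1, 1, 1, 1, 1, 1]
}}

```text
clock: 6.7
position: [0.4941, 0.0816, 0.0871]
ee_rot: [0.001, 0.026, 1.0, 0.0]
contact_force: [0.8, 0.4, 0.7]
width: -0.0003
gripper_force: 0.0
```

```bash
python3 -c "
from h import *
tcp(); boxm('side'); boxm('top'); tcp()"
```

```text
t 6.7 tcp mat [-205.7   97.9] z 87.1 toolx yaw-mat 0.0011 F [0.8 0.4 0.7] w -0.0
side box [-78.   6.] yaw 0.098 size [170.6 243.6] n 2352 postL [-172.1   90.1] postR [-154.   -94.9]
top box [-79.3   6. ] yaw 0.107 size [167.1 239. ] n 3260 postL [-174.2   89.4] postR [-154.4  -95.6]
t 6.8 tcp mat [-205.9  100.7] z 86.9 toolx yaw-mat 0.0069 F [ 0.6 -0.6  0. ] w -0.0
```

Call:
{"fn": "carry_out", "kwargs": {
  "delta_pos": [
    [0, -0.015, 0.09],
    [-0.04, -0.015, 0.1],
    [-0.065, -0.015, 0.1],
    [-0.09, -0.015, 0.1],
    [-0.12, -0.015, 0.1],
    [-0.15, -0.015, 0.1],
    [-0.15, -0.015, 0.1],
    [-0.08, -0.015, 0.1],
    [-0.055, -0.015, 0],
    [-0.055, -0.13, 0],
    [-0.055, -0.25, 0],
    [-0.055, -0.37, 0]
  ],
  "turn": [
    [0, 0, 0],
    [0, 0, 0],
    [0, 0, 0],
    [0, 0, 0],
    [0, 0, 0],
    [0, 0, 0],
    [0, 0, 0],
    [0, 0, 0],
    [0, 0, 0],
    [0, 0, 0],
    [0, 0, 0],
    [0, 0, 0]
  ],
  "claw": [1, 1, 1, 1, 1, 1, 1, 1, 1, 1, 1, 1]
}}

```text
clock: 8.0
position: [0.5104, -0.0726, 0.0879]
ee_rot: [0.003, 0.026, 1.0, -0.001]
contact_force: [0.7, 0.6, -0.5]
width: 0.0003
gripper_force: 0.0
```

```bash
python3 -c "
from h import *
tcp(); boxm('side'); boxm('top'); tcp()"
```

```text
t 8.0 tcp mat [-181.3  -55.3] z 87.9 toolx yaw-mat 0.0007 F [ 0.7  0.6 -0.5] w 0.0
side box [-53.8  -2.6] yaw -0.091 size [242.9 167.6] n 2024 postL [-130.4   97.7] postR [-147.3  -87.3]
top box [-55.9  -1.1] yaw -0.085 size [239.  166.5] n 2875 postL [-133.1   98.7] postR [-148.8  -86.3]
t 8.1 tcp mat [-180.7  -59.5] z 87.6 toolx yaw-mat -0.0065 F [-0.2  0.3  0.3] w 0.0
```

Call:
{"fn": "carry_out", "kwargs": {
  "delta_pos": [
    [0, -0.08, 0],
    [0, -0.08, 0.1],
    [-0.04, -0.08, 0.11],
    [-0.065, -0.08, 0.11],
    [-0.09, -0.08, 0.11],
    [-0.12, -0.08, 0.11],
    [-0.15, -0.08, 0.11],
    [-0.15, -0.08, 0.11],
    [-0.08, -0.08, 0.11],
    [-0.05, -0.08, 0.01],
    [-0.05, 0.04, 0],
    [-0.05, 0.16, 0]
  ],
  "turn": [
    [0, 0, 0],
    [0, 0, 0],
    [0, 0, 0],
    [0, 0, 0],
    [0, 0, 0],
    [0, 0, 0],
    [0, 0, 0],
    [0, 0, 0],
    [0, 0, 0],
    [0, 0, 0],
    [0, 0, 0],
    [0, 0, 0]
  ],
  "claw": [1, 1, 1, 1, 1, 1, 1, 1, 1, 1, 1, 1]
}}

```text
clock: 9.3
position: [0.5356, -0.0069, 0.0895]
ee_rot: [0.005, 0.028, 1.0, -0.0]
contact_force: [0.9, -0.8, 0.1]
width: 0.0002
gripper_force: 0.0
```

```bash
python3 -c "
from h import *
tcp(); boxm('side'); boxm('top'); tcp()"
```

```text
t 9.3 tcp mat [-159.6   11.6] z 89.5 toolx yaw-mat -0.003 F [ 0.9 -0.8  0.1] w 0.0
side box [-32.1   4.2] yaw 0.098 size [168.2 242.9] n 2191 postL [-126.1   88.4] postR [-108.   -96.6]
top box [-32.9   5.9] yaw 0.09 size [166.6 239.1] n 2648 postL [-126.2   90.7] postR [-109.5  -94.3]
t 9.4 tcp mat [-161.7   16.6] z 88.2 toolx yaw-mat 0.0054 F [-0.8  0.2  0.2] w -0.0
```

Call:
{"fn": "carry_out", "kwargs": {
  "delta_pos": [
    [0, 0.1, 0],
    [0, 0.185, 0],
    [0, 0.185, 0.11],
    [-0.05, 0.185, 0.11],
    [-0.075, 0.185, 0.11],
    [-0.1, 0.185, 0.11],
    [-0.125, 0.185, 0.11],
    [-0.145, 0.185, 0.11],
    [-0.145, 0.185, 0.11],
    [-0.08, 0.185, 0.11],
    [-0.06, 0.185, 0.01],
    [-0.06, 0.07, 0]
  ],
  "turn": [
    [0, 0, 0],
    [0, 0, 0],
    [0, 0, 0],
    [0, 0, 0],
    [0, 0, 0],
    [0, 0, 0],
    [0, 0, 0],
    [0, 0, 0],
    [0, 0, 0],
    [0, 0, 0],
    [0, 0, 0],
    [0, 0, 0]
  ],
  "claw": [1, 1, 1, 1, 1, 1, 1, 1, 1, 1, 1, 1]
}}

```text
clock: 10.6
position: [0.561, 0.0228, 0.0909]
ee_rot: [0.006, 0.024, 1.0, 0.001]
contact_force: [0.8, -1.1, 0.1]
width: 0.0003
gripper_force: 0.0
```

```bash
python3 -c "
from h import *
tcp(); boxm('side'); boxm('top'); tcp()"
```

```text
t 10.6 tcp mat [-135.9   42.6] z 90.9 toolx yaw-mat 0.0057 F [ 0.8 -1.1  0.1] w 0.0
side box [-13.8   0.7] yaw -0.059 size [243.1 168.2] n 2247 postL [-93.3  98.2] postR [-104.2  -86.8]
top box [-14.9   1.3] yaw -0.067 size [238.7 168.1] n 2553 postL [-93.7  99.5] postR [-106.1  -85.5]
t 10.7 tcp mat [-135.8   35.3] z 89.3 toolx yaw-mat -0.002 F [-0.3  1.2 -0.1] w -0.0
```

Call:
{"fn": "carry_out", "kwargs": {
  "delta_pos": [
    [0, -0.12, 0],
    [0, -0.24, 0],
    [0, -0.31, 0],
    [0, -0.31, 0.11],
    [-0.04, -0.31, 0.11],
    [-0.06, -0.31, 0.11],
    [-0.08, -0.31, 0.11],
    [-0.1, -0.31, 0.11],
    [-0.11, -0.31, 0.11],
    [-0.11, -0.31, 0.11],
    [-0.04, -0.31, 0.11],
    [-0.03, -0.31, 0]
  ],
  "turn": [
    [0, 0, 0],
    [0, 0, 0],
    [0, 0, 0],
    [0, 0, 0],
    [0, 0, 0],
    [0, 0, 0],
    [0, 0, 0],
    [0, 0, 0],
    [0, 0, 0],
    [0, 0, 0],
    [0, 0, 0],
    [0, 0, 0]
  ],
  "claw": [1, 1, 1, 1, 1, 1, 1, 1, 1, 1, 1, 1]
}}

```text
clock: 11.9
position: [0.5543, -0.1026, 0.0808]
ee_rot: [-0.008, 0.026, 1.0, 0.002]
contact_force: [-0.3, 0.7, -0.3]
width: 0.0003
gripper_force: 0.0
```

```bash
python3 -c "
from h import *
tcp(); boxm('side'); boxm('top'); boxm('top');boxm('side');tcp()"
```

```text
t 11.9 tcp mat [-135.9  -82.9] z 80.8 toolx yaw-mat 0.0003 F [-0.3  0.7 -0.3] w 0.0
side box [-1.6  3.2] yaw 0.024 size [243.4 165.7] n 1696 postL [-88.8  93.7] postR [-84.4 -91.3]
top box [-3.2  3.6] yaw 0.047 size [238.2 166.2] n 2890 postL [-92.5  92.1] postR [-83.8 -92.9]
top box [-3.1  3.5] yaw 0.045 size [238.1 167. ] n 2878 postL [-92.3  92.2] postR [-83.9 -92.8]
side box [-1.1  2.6] yaw 0.032 size [240.4 168.2] n 1586 postL [-89.1  92.4] postR [-83.2 -92.6]
t 12.1 tcp mat [-125.   -85.4] z 88.4 toolx yaw-mat 0.0005 F [ 0.1  0.  -0.5] w 0.0
```

Call:
{"fn": "carry_out", "kwargs": {
  "delta_pos": [
    [0, 0.12, 0],
    [0, 0.24, 0],
    [0, 0.36, 0],
    [0, 0.46, 0],
    [0, 0.46, 0.1],
    [-0.04, 0.46, 0.11],
    [-0.06, 0.46, 0.11],
    [-0.07, 0.46, 0.11],
    [-0.08, 0.46, 0.11],
    [-0.08, 0.46, 0.11],
    [0, 0.46, 0.11],
    [0.1, 0.46, 0.05]
  ],
  "turn": [
    [0, 0, 0],
    [0, 0, 0],
    [0, 0, 0],
    [0, 0, 0],
    [0, 0, 0],
    [0, 0, 0],
    [0, 0, 0],
    [0, 0, 0],
    [0, 0, 0],
    [0, 0, 0],
    [0, 0, 0],
    [0, 0, 0]
  ],
  "claw": [1, 1, 1, 1, 1, 1, 1, 1, 1, 1, 1, 1]
}}

```text
clock: 13.3
position: [0.5319, 0.0803, 0.0639]
ee_rot: [-0.001, 0.027, 1.0, 0.0]
contact_force: [-0.3, 0.6, 1.1]
width: -0.0002
gripper_force: 0.0
```

Call:
{"fn": "carry_out", "kwargs": {
  "delta_pos": [
    [0.1, 0, -0.05],
    [0.15, 0, -0.1],
    [0.15, 0, -0.1]
  ],
  "turn": [
    [0, 0, 0],
    [0, 0, 0],
    [0, 0, 0]
  ],
  "claw": [1, 1, 1]
}}

```text
clock: 13.6
position: [0.4717, 0.084, 0.1087]
ee_rot: [0.003, 0.027, 1.0, 0.0]
contact_force: [0.5, -1.3, 0.4]
width: -0.0003
gripper_force: 0.0
```

```bash
python3 - <<'E'
from h import *
tcp()
for c in('side','top'):
    boxm(c); print([np.round(R@(np.array(r['point'][:2])*1000-M),1) for r in manip.place_of(c,'lever')[:1]])
d=shot('top','top1.png'); P=mat(d=d); Q=(P[:,:2]*1000-M)@R.T
print('visible mat',Q.min(0),Q.max(0))
im=cv2.imread('pics/top1.png')[110:280,200:400]; cv2.imwrite('pics/crop1.png',cv2.resize(im,None,fx=3.4,fy=3.4,interpolation=cv2.INTER_CUBIC))
tcp()
E
```

```text
t 13.6 tcp mat [-228.3   99.1] z 108.7 toolx yaw-mat -0.0001 F [ 0.5 -1.3  0.4] w -0.0
side box [1.1 2.1] yaw 0.005 size [243.1 170.5] n 2258 postL [-84.4  94.1] postR [-83.4 -90.9]
[array([-135.8,    7. ])]
top box [-0.9  3.8] yaw 0.013 size [238.1 167.5] n 3551 postL [-87.1  95.2] postR [-84.7 -89.8]
[array([-135.5,    1.5])]
visible mat [-103.08547692 -139.11758879] [93.65887926 -9.62502245]
t 13.85 tcp mat [-226.8   98.8] z 105.0 toolx yaw-mat -0.0005 F [-0.4  0.8  0.6] w -0.0
```

View pics/crop1.png

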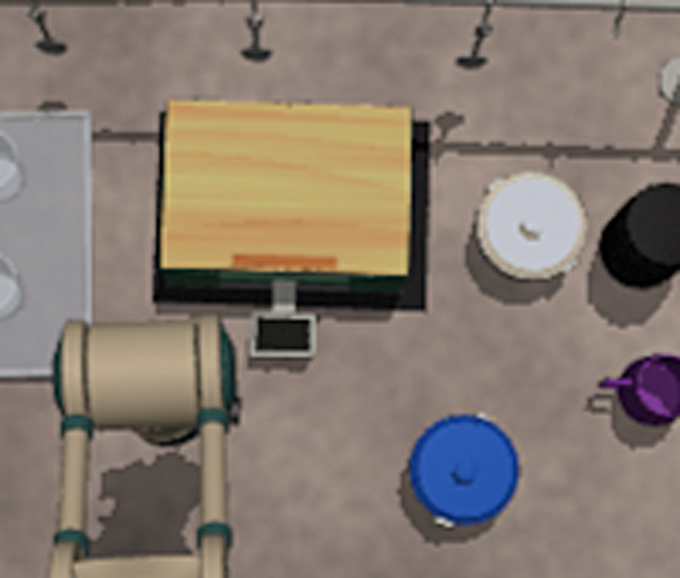

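The box stands squarely on the mat, with black showing on the left (158), right (420) and front (290). The lever pad is at crop (283,337), which is mat (−136, 3). Next I go over the lever.

Call:
{"fn": "carry_out", "kwargs": {
  "delta_pos": [
    [-0.06, -0.08, 0],
    [-0.12, -0.16, 0],
    [-0.21, -0.235, 0],
    [-0.21, -0.235, 0.05],
    [-0.21, -0.235, 0.13],
    [-0.21, -0.235, 0.14],
    [-0.21, -0.235, 0.14]
  ],
  "turn": [
    [0, 0, 0],
    [0, 0, 0],
    [0, 0, 0],
    [0, 0, 0],
    [0, 0, 0],
    [0, 0, 0],
    [0, 0, 0]
  ],
  "claw": [1, 1, 1, 1, 1, 1, 1]
}}

```text
clock: 14.55
position: [0.5501, -0.0144, 0.0477]
ee_rot: [-0.002, 0.027, 1.0, 0.0]
contact_force: [0.8, 0.0, 0.3]
width: 0.0
gripper_force: 0.0
```

```bash
python3 - <<'E'
from h import *
tcp(); boxm('side'); tcp()
d=shot('side','side1.png')
cv2.imwrite('pics/crop2.png',cv2.resize(d['image'][130:290,200:400,::-1],None,fx=3.4,fy=3.4))
tcp()
E
```

```text
t 14.55 tcp mat [-144.8    4.9] z 47.7 toolx yaw-mat -0.0003 F [0.8 0.  0.3] w 0.0
side box [0.3 3. ] yaw 0.006 size [242.7 168.6] n 2182 postL [-85.2  95. ] postR [-84.1 -90. ]
t 14.6 tcp mat [-143.8    5. ] z 49.0 toolx yaw-mat -0.0 F [-0.2 -0.2  0.3] w 0.0
t 14.65 tcp mat [-143.2    5. ] z 49.8 toolx yaw-mat 0.0002 F [ 0.3 -0.5  0.1] w -0.0
```

View pics/crop2.png

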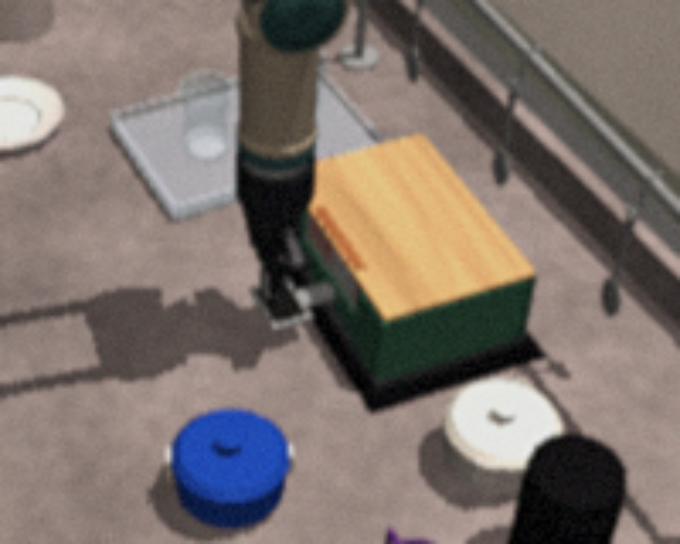

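The finger tips stand over the pad (crop 285,300), clear of the lid. I press slowly.

Call:
{"fn": "carry_out", "kwargs": {
  "delta_pos": [
    [0, 0, 0.02],
    [0, 0, 0.03],
    [0, 0, 0.0375],
    [0, 0, 0.045],
    [0, 0, 0.0525],
    [0, 0, 0.06],
    [0, 0, 0.0675],
    [0, 0, 0.075],
    [0, 0, 0.08],
    [0, 0, 0.08],
    [0, 0, 0.08]
  ],
  "turn": [
    [0, 0, 0],
    [0, 0, 0],
    [0, 0, 0],
    [0, 0, 0],
    [0, 0, 0],
    [0, 0, 0],
    [0, 0, 0],
    [0, 0, 0],
    [0, 0, 0],
    [0, 0, 0],
    [0, 0, 0]
  ],
  "claw": [1, 1, 1, 1, 1, 1, 1, 1, 1, 1, 1]
}}

```text
clock: 15.75
position: [0.5507, -0.0143, 0.0181]
ee_rot: [0.0, 0.026, 1.0, 0.0]
contact_force: [-2.1, 1.3, 6.0]
width: -0.0001
gripper_force: 3.4
```

```bash
cat > lid.py <<'E'
from h import *
tcp(); d=manip.get_image('side'); C=cloud(d); im=d['image'].astype(int)
G=(C[...,:2]*1000-M)@R.T
m=biggest((C[...,2]>.09)&(abs(G[...,0])<110)&(abs(G[...,1])<130)&(im[...,0]-im[...,2]>30))
P=np.c_[G[m],C[m][:,2]*1000]; P=P[P[:,2]<300]; print(len(P),'zmax',np.percentile(P[:,2],99))
c=P.mean(0); n=np.linalg.svd(P-c)[2][2]; print('lid angle',np.arccos(abs(n[2])),n)
cv2.imwrite('pics/side_lid.png',d['image'][...,::-1]); tcp()
E
python3 lid.py
```

```text
t 15.75 tcp mat [-144.2    5.1] z 18.1 toolx yaw-mat 0.0 F [-2.1  1.3  6. ] w -0.0
354 zmax 245.59563738043212
lid angle 1.1402559893260864 [-0.90869511 -0.0090689  -0.41736189]
t 15.8 tcp mat [-144.2    5.1] z 18.1 toolx yaw-mat 0.0 F [-1.5 -0.2  6. ] w -0.0
```

The lid is at 1.14 rad. I hold it, then ease the lever up.

Call:
{"fn": "carry_out", "kwargs": {
  "delta_pos": [
    [0, 0, 0.003],
    [0, 0, 0.003],
    [0, 0, 0.003],
    [0, 0, 0.003],
    [0, 0, 0.003],
    [0, 0, 0],
    [0, 0, -0.004],
    [0, 0, -0.008],
    [0, 0, -0.012],
    [0, 0, -0.016],
    [0, 0, -0.02],
    [0, 0, -0.024]
  ],
  "turn": [
    [0, 0, 0],
    [0, 0, 0],
    [0, 0, 0],
    [0, 0, 0],
    [0, 0, 0],
    [0, 0, 0],
    [0, 0, 0],
    [0, 0, 0],
    [0, 0, 0],
    [0, 0, 0],
    [0, 0, 0],
    [0, 0, 0]
  ],
  "claw": [1, 1, 1, 1, 1, 1, 1, 1, 1, 1, 1, 1]
}}

```text
clock: 17.0
position: [0.5504, -0.0142, 0.0282]
ee_rot: [0.0, 0.026, 1.0, 0.0]
contact_force: [-3.0, 0.3, 9.0]
width: -0.0002
gripper_force: 4.8
```

Call:
{"fn": "carry_out", "kwargs": {
  "delta_pos": [
    [0, 0, -0.003],
    [0, 0, -0.006],
    [0, 0, -0.009],
    [0, 0, -0.012],
    [0, 0, -0.015],
    [0, 0, -0.018],
    [0, 0, -0.021],
    [0, 0, -0.024],
    [0, 0, -0.027],
    [0, 0, -0.03],
    [0, 0, -0.033],
    [0, 0, -0.036]
  ],
  "turn": [
    [0, 0, 0],
    [0, 0, 0],
    [0, 0, 0],
    [0, 0, 0],
    [0, 0, 0],
    [0, 0, 0],
    [0, 0, 0],
    [0, 0, 0],
    [0, 0, 0],
    [0, 0, 0],
    [0, 0, 0],
    [0, 0, 0]
  ],
  "claw": [1, 1, 1, 1, 1, 1, 1, 1, 1, 1, 1, 1]
}}

```text
clock: 18.2
position: [0.5507, -0.0144, 0.0413]
ee_rot: [-0.0, 0.027, 1.0, 0.0]
contact_force: [0.2, 1.6, 0.6]
width: -0.0001
gripper_force: 0.0
```

Call:
{"fn": "carry_out", "kwargs": {
  "delta_pos": [
    [0, 0, -0.01],
    [0, 0, -0.05],
    [0.05, 0, -0.15],
    [0.15, 0, -0.2],
    [0.25, 0, -0.2],
    [0.25, 0, -0.2],
    [0.25, 0, -0.2]
  ],
  "turn": [
    [0, 0, 0],
    [0, 0, 0],
    [0, 0, 0],
    [0, 0, 0],
    [0, 0, 0],
    [0, 0, 0],
    [0, 0, 0]
  ],
  "claw": [1, 1, 1, 1, 1, 1, 1]
}}

```text
clock: 18.9
position: [0.4505, -0.009, 0.1219]
ee_rot: [0.001, 0.027, 1.0, -0.0]
contact_force: [0.7, -0.2, -0.4]
width: 0.0002
gripper_force: 0.0
```

```bash
python3 - <<'E'
from h import *
exec(open('lid.py').read())
boxm('side'); boxm('top')
a=cv2.imread('pics/side_lid.png'); d=shot('top','top2.png')
cv2.imwrite('pics/end.png',cv2.resize(np.hstack([a[100:330,160:440],cv2.imread('pics/top2.png')[100:330,140:420]]),None,fx=1.4,fy=1.4))
E
```

```text
t 18.9 tcp mat [-244.6    5. ] z 121.9 toolx yaw-mat -0.0002 F [ 0.7 -0.2 -0.4] w 0.0
2248 zmax 104.26857832571794
lid angle 0.003283288057896905 [-3.28173622e-03  1.00742879e-04 -9.99994610e-01]
t 18.95 tcp mat [-243.3    4.9] z 121.9 toolx yaw-mat -0.0002 F [ 0.4  0.1 -0.2] w 0.0
side box [0.7 2.1] yaw 0.008 size [241.7 169.3] n 2257 postL [-85.1  94. ] postR [-83.6 -91. ]
top box [-0.6  3.5] yaw 0.014 size [238.6 168.3] n 3553 postL [-86.9  94.8] postR [-84.3 -90.2]
```

View pics/end.png

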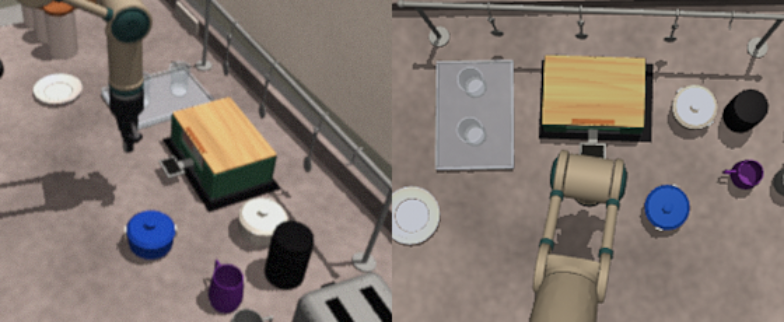

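The box is on the mat with the lid shut (side 225,145; top 595,95), the arm is clear, and nothing else has been disturbed. I'm handing in.

```bash
python3 -c "
from rig import manip
print(manip.sign_off())"
```

```text
the job is handed in; nothing more can be done
None
```

The tea box is back squarely on its mat; the lid rose to about 1.14 rad, was held and then eased shut, with nothing else seen to move, and the job was handed in at about 19 s (no verdict was returned).

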